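# Set the hotplate's spring-wound timer to burn in a pan

### The arm

A 6-joint arm with a two-finger parallel gripper is mounted at the origin on the work surface. World frame = base frame: x ahead of the robot, y to its left, z up, the work surface at z = 0. Lengths are in mm, angles in degrees, forces in N, time in s.
With the tool pointing down it reaches from about 300 to 750 mm from the base axis. Payload 8.5 kg.
Tool frame: the origin (TCP) lies on the centre line of the jaws, within the pads' length; the fingertips stand robot.nose_length ahead of it and the grasp point (between the pads) lies 8 mm behind it (robot.nose_length is the distance from the TCP to the fingertips, in mm); z points along the fingers, x is the direction in which the jaws open and shut, and the axes are right-handed (so a half turn about z gives the same grasp; the last joint's range is limited). The gripper opens to 88 mm and grips with 3 to 60 N. Pads are 18 mm wide; open, the fingers measure 123 mm over their backs; the gripper's body (75 mm by 187 mm) begins 45 mm behind the grasp point.
Start: joints at [52.695, 21.807, 74.336, -0, 83.858, -12.336], TCP at [232.164, 498.578, 249.748] pointing down, gripper open.
Joint ranges: [-178.18, 178.18], [-50.72, 133.34], [12.68, 142.11], [-81.47, 261.47], [9.98, 163.14], [-165.26, 165.26]. Speed limits (degrees/s): [136.94, 136.94, 180, 180, 180, 180].

### API

Orientations are given as a 3x3 rotation matrix whose columns are the frame's x, y, z axes.
In Python, from workcell import robot, kin, cams, order gives the robot as it stands. Calls block until the motion is done:
- robot.move_to(position, orientation): joint-space move of the TCP to a pose.
- robot.line_to(position, orientation=None, feed=150, stop_force=None): straight line of the TCP; orientation=None keeps the orientation; feed is the mean speed in mm/s. With stop_force (N) it stops when the force on the tool has changed by that much, and returns True; else False.
- robot.move_joints(angles): joint-space move.
- robot.ungrasp() and robot.grab(squeeze=None): open the fingers fully, or close them until they stop; squeeze is the grip in N (None keeps the last).
- robot.dwell(seconds).
- kin.solve_ik(position, orientation): joint angles nearest the present ones, or None.
- robot.state(): the state.
- cams.snapshot(name): name is "side" or "top"; returns (picture, depth): 420x560x3 uint8, red, green, blue; 420x560 float32, mm along the optical axis (not along the pixel's ray), 0 where there is no reading.
- cams.get_calibration(name): a dict with "fx", "fy", "cx", "cy" (pixels), "dist" ([k1, k2, p1, p2, k3] as OpenCV has them; the pictures are not rectified), "R" (3x3) and "t" (3): a world point X has camera coordinates R X + t. Camera axes: x right, y down, z forward; pixel columns grow to the right and rows downward; lengths in mm; the calibration is good to about 2 mm. A picture is of the moment at which its call begins. get_calibration takes no time and is no camera call.
A pose or a line that the arm cannot do raises robot.PlanningError and nothing moves.
- order.hand_in(): hands the job in, once; it reports no verdict.
The state is a dict: "time_s": time; "joints": joint angles; "qd": joint speeds; "joint_torque": joint torques, N m; "eef_pos": TCP position; "tcp_rot": TCP orientation; "contact_force": force on the tool from outside, world axes, zero at the start; "ft_torque": the same for the moment, N m; "opening": finger opening in mm.
Only numpy, scipy, OpenCV 4.12 (cv2) and the standard library are available. Lean on these libraries where they do the work, as an engineer would, in place of code of your own. Each camera call takes 0.05 s, during which the arm holds its last target.

### The job

The pan on the hotplate is to be burnt in for 20 minutes: on the hotplate's spring-wound timer (the larger of its two dials) wind the knob clockwise past the top mark until you feel it come up against its stop, without forcing it there, then turn it back down to the 20 minute mark and let go. Leave the heat regulator, the pan and the tools on the bench as they are.

Things in the scene. Friction and masses are not known exactly. Their poses are not given: they have to be found in the camera images.
- timer: Spring-wound timer, fixed in the hotplate's control strip, left or right. Origin: underside of its round face (92 mm wide, 4 mm thick) on its vertical turning axis; z up, x away from the operator's side. Ticks: a short one per minute, longer per 5, longest per 10; a dot lies just before 0. Clockwise from above, 8 degrees a minute: 0 lies 120 degrees anticlockwise of x, 30 (the top mark) 120 degrees clockwise of x.
- timer_axis (a point): Point on the timer's turning axis, near mid-height of the knob's bar, 26 mm above the timer's origin. The black bar is 40 mm long, 13 mm thick, 26 mm tall (11 to 37 mm above that origin), straight up, on a round skirt 46 mm wide whose top is 11 mm above it. Its long side runs along the pointer: 18 mm from the axis to the pointer side, 22 mm to the other. Winding it takes 0.18 to 0.26 N m, turning back 0.06 to 0.14; it stays where it is left.
- timer_pointer (a point): Tip of the timer knob's pointer, a slim nose low down on one end of the bar, 31 mm from the axis and 12 mm above the timer's origin. It turns with the knob; the x axis of its frame points out along the pointer. Winding is clockwise from above. The stop inside lies past the top mark (4 to 24 degrees, different each time, not visible) and is felt as a sudden steep rise of the torque; it is damaged at 0.24 N m above the winding torque, some 3 degrees further.
- timer_mark_0 (a point): Where the pointer tip stands at 0 minutes: 31 mm from the timer's axis, at the pointer's height, just inside the first long tick.
- timer_mark_20 (a point): Where the pointer tip stands at 20 minutes: 31 mm from the timer's axis, at the pointer's height, just inside the third long tick counted clockwise from the dot (0, 10, 20, 30).
- timer_mark_30 (a point): Where the pointer tip stands at 30 minutes, the top mark: 31 mm from the timer's axis, at the pointer's height, just inside the last long tick.
- regulator_line (a point): Rim of the heat regulator's knob at its white line: a plain round fluted black knob 38 mm wide and 18 mm tall, 170 mm beside the timer on the same control strip; this point is on its top, 16.5 mm off its axis and 22 mm above the hotplate's top. To be left alone.
- hotplate: Steel bench hotplate, fixed, 420 (x) by 320 (y) by 80 mm tall; origin under its middle, x away from the operator. Control strip with both dials along its -x side, their axes at x = -150 mm, y = +85 and -85 mm; iron heating plate 220 mm wide centred at x = 60 mm, its top 96 mm above the bench.
- pan: Shallow dark iron pan with two ears, loose on the heating plate: 224 mm wide (276 over the ears), 46 mm tall; origin at the middle of its underside. To be left alone.
- hammer: Hammer, 270 mm long, lying on the bench to the left; to be left alone.
- tin: Closed dark steel tin, 154 by 204 by 68 mm tall, on the bench to the right; origin at the middle of its underside. To be left alone.
- dolly: Waisted round steel planishing dolly, 60 mm wide and 58 mm tall, on the bench to the left; origin at the middle of its underside. To be left alone.

How it is judged:
By the outcome, as a careful person would: the job done as asked, in the order asked, and still so for the second after the job is handed in, with the robot touching nothing.
It also fails if it takes over 72 s, if anything falls off the work surface, if the arm or the gripper's body presses on something with over 40 N, if the wrist force passes 120 N, or if a joint passes its speed limit or range.

## Working session

There is one attempt and no reset: what is moved stays moved. The work goes in short steps, each a Python script; the robot and the scene stay as the last script left them, time stands still between calls to the robot, and variables do not carry over. Pictures are saved under pics/ and viewed, and the job is handed in when it is done.

```bash
ls -la; mkdir -p pics
python3 - <<'E'
from workcell import robot, kin, cams, order
import cv2, numpy as np
s=robot.state(); print({k:np.round(v,3) if not isinstance(v,dict) else v for k,v in s.items()}); print(robot.nose_length)
for n in("top","side"):
    p,d=cams.snapshot(n); cv2.imwrite(f"pics/{n}0.png",p[:,:,::-1]); np.save(f"pics/{n}0d.npy",d)
    c=cams.get_calibration(n); print(n,{k:np.round(v,4).tolist() for k,v in c.items()})
print(robot.state()['time_s'])
E
```

```text
total 12
drwxr-xr-x  3 agent agent 4096 Dec  5 18:56 .
drwxr-xr-x 23 root  root  4096 Dec  5 18:56 ..
drwxr-xr-x  2 agent agent 4096 Dec  5 18:56 pics
{'time_s': np.float64(0.0), 'joints': array([ 5.2695e+01,  2.1840e+01,  7.4384e+01,  1.0000e-03,  8.3858e+01,
       -1.2336e+01]), 'qd': array([ 0.081, -0.009, -0.067, -0.034, -0.074,  0.056]), 'joint_torque': array([ 1.0000e-03, -4.3792e+01, -2.2456e+01,  7.1000e-02,  3.5000e-02,
       -0.0000e+00]), 'eef_pos': array([232.01 , 498.378, 249.145]), 'tcp_rot': array([[ 0.422,  0.907, -0.001],
       [ 0.907, -0.422, -0.001],
       [-0.001, -0.   , -1.   ]]), 'contact_force': array([ 0.3  ,  0.154, -0.386]), 'ft_torque': array([0.026, 0.012, 0.022]), 'opening': np.float64(88.056)}
11.0
top {'fx': 460.1673, 'fy': 460.1673, 'cx': 284.1362, 'cy': 212.9118, 'dist': [0.0226, 0.0, 0.0, 0.0, 0.0], 'R': [[-0.0097, -0.9999, 0.012], [-0.9949, 0.0084, -0.1003], [0.1002, -0.0129, -0.9949]], 't': [-8.7699, 595.5252, 1203.9083]}
side {'fx': 420.2163, 'fy': 420.2163, 'cx': 274.3227, 'cy': 209.3984, 'dist': [-0.1146, 0.0, 0.0, 0.0, 0.0], 'R': [[0.7801, -0.6253, 0.0206], [-0.3057, -0.4097, -0.8595], [0.5459, 0.6641, -0.5108]], 't': [-441.3018, 251.2613, 1033.0594]}
0.1
```

View pics/top0.png

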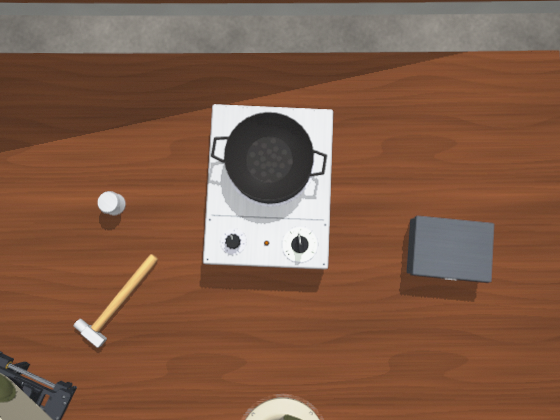

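View pics/side0.png

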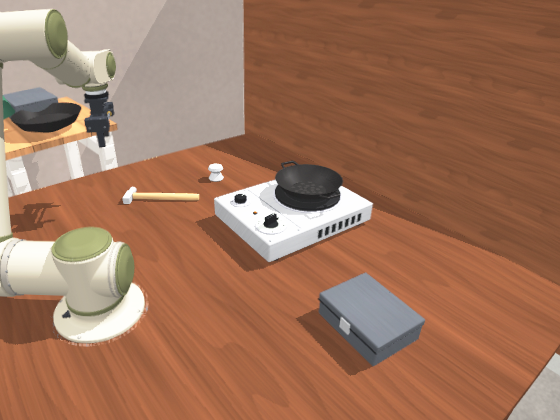

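The top view shows the hotplate at roughly cols 205–333, rows 105–268. The timer, on a white face, is at about (300,244), the regulator at (232,241), and the pan at (269,158). In the side view the timer is at about (270,222). I'll zoom in next.

Run:
```python
import cv2, numpy as np
t=cv2.imread("pics/top0.png"); s=cv2.imread("pics/side0.png")
a=cv2.resize(t[218:272,270:330],None,fx=9,fy=9,interpolation=cv2.INTER_CUBIC)
b=cv2.resize(s[200:242,250:295],None,fx=10,fy=10,interpolation=cv2.INTER_CUBIC)
cv2.imwrite("pics/topz.png",a); cv2.imwrite("pics/sidez.png",b)
c=cv2.resize(t[200:275,200:335],None,fx=5.8,fy=5.8,interpolation=cv2.INTER_CUBIC); cv2.imwrite("pics/strip.png",c)
```

```text
(no output)
```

View pics/topz.png

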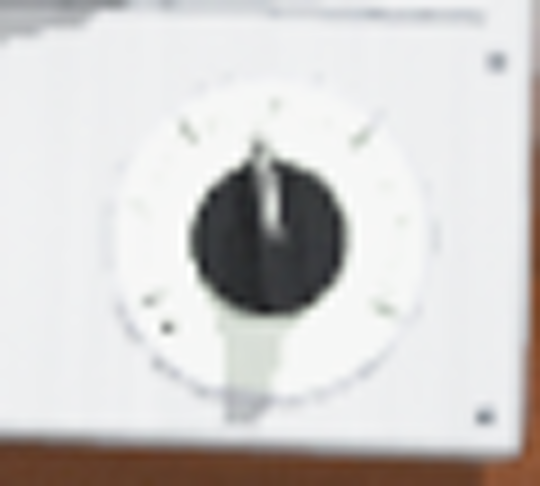

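View pics/sidez.png

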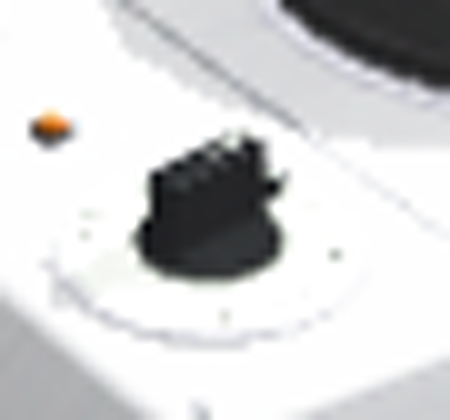

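View pics/strip.png

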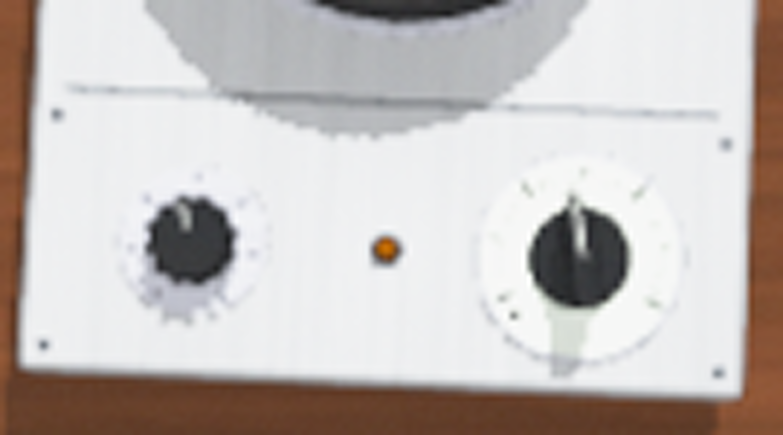

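The zoomed top view shows the dot at about (167,327) and the long ticks at 0 (152,300), 10 (188,131), 20 (362,135) and 30 (383,308). The pointer nose is near (258,145), so it stands at about 14–15 min. In the strip view the orange lamp sits midway between the two dials. Next I'll measure the axis and yaw several ways.

```bash
cat > h.py <<'E'
import cv2, numpy as np
from workcell import robot, kin, cams, order
def ray(name,uv,z):
    c=cams.get_calibration(name); K=np.array([[c['fx'],0,c['cx']],[0,c['fy'],c['cy']],[0,0,1.]])
    n=cv2.undistortPoints(np.asarray(uv,float).reshape(-1,1,2),K,np.array(c['dist'],float)).reshape(-1,2)
    R=np.array(c['R']);t=np.array(c['t']); C=-R.T@t
    d=np.c_[n,np.ones(len(n))]@R
    return C+d*((z-C[2])/d[:,2])[:,None]
def proj(name,X):
    c=cams.get_calibration(name); K=np.array([[c['fx'],0,c['cx']],[0,c['fy'],c['cy']],[0,0,1.]])
    return cv2.projectPoints(np.asarray(X,float).reshape(-1,1,3),cv2.Rodrigues(np.array(c['R'],float))[0],np.array(c['t'],float),K,np.array(c['dist'],float))[0].reshape(-1,2)
E
python3 - <<'E'
from h import *
t=cv2.imread("pics/top0.png"); s=cv2.imread("pics/side0.png")
# a) ticks
up=lambda p,f,o:(np.array(p)+0.5)/f-0.5+np.array(o)
z=[(152,300),(188,131),(362,135),(383,308)]
W=ray("top",[up(p,9,(270,218)) for p in z],84.)[:,:2]
a=np.radians([120,40,-40,-120]); M=np.c_[np.cos(a),np.sin(a)]
mu=W.mean(0);m=M.mean(0); U,S,Vt=np.linalg.svd((M-m).T@(W-mu)); R=(U@Vt).T; k=S.sum()/((M-m)**2).sum()
print("ticks axis",mu-k*R@m,"yaw",np.degrees(np.arctan2(R[1,0],R[0,0])),"r",k, "res",np.round(W-(mu-k*R@m)-k*M@R.T,2).tolist())
print("dot",ray("top",[up((167,327),9,(270,218))],84.))
# b) hotplate outline top: brightness mask
hsv=cv2.cvtColor(t,cv2.COLOR_BGR2HSV); m=((hsv[...,1]<60)&(hsv[...,2]>110)).astype(np.uint8)
m[:90]=0; m[:, :195]=0;m[:,345:]=0;m[280:]=0
m=cv2.morphologyEx(m,cv2.MORPH_CLOSE,np.ones((3,3)))
cs,_=cv2.findContours(m,cv2.RETR_EXTERNAL,cv2.CHAIN_APPROX_NONE); c=max(cs,key=cv2.contourArea)
P=ray("top",c.reshape(-1,2).astype(float),80.)[:,:2]
r=cv2.minAreaRect(P.astype(np.float32)); print("hotplate rect",r)
# c) dark blob timer
for n,im,roi in(("top",t,(280,225,320,265)),("side",s,(255,205,290,235))):
    g=cv2.cvtColor(im,cv2.COLOR_BGR2GRAY); x0,y0,x1,y1=roi
    b=(g[y0:y1,x0:x1]<110).astype(np.uint8); nn,l,st,ce=cv2.connectedComponentsWithStats(b)
    i=1+np.argmax(st[1:,4]); print(n,"blob",ce[i]+[x0,y0],st[i])
    print(ray(n,[ce[i]+[x0,y0]],91.))
# lamp
for n,im in(("top",t),("side",s)):
    h=cv2.cvtColor(im,cv2.COLOR_BGR2HSV); mm=((h[...,0]>8)&(h[...,0]<22)&(h[...,1]>180)&(h[...,2]>150))
    roi=np.zeros(mm.shape,bool)
    if n=="top": roi[236:250,258:275]=1
    else: roi[207:220,248:262]=1
    v,u=np.nonzero(mm&roi); print(n,"lamp",u.mean(),v.mean(),ray(n,[(u.mean(),v.mean())],83.))
E
```

```text
ticks axis [510.579057   -52.16955213] yaw -2.6755938989567585 r 38.06936182100292 res [[-0.2, -0.05], [-0.27, -0.01], [0.44, -0.5], [0.02, 0.56]]
dot [[485.27502194 -22.55716534  84.        ]]
hotplate rect ((663.4132690429688, 25.465423583984375), (319.78759765625, 418.83197021484375), 87.00051879882812)
top blob [299.41904762 244.3952381 ] [ 11  11  17  17 210]
[[508.85441013 -51.29338079  91.        ]]
side blob [270.66883117 221.09090909] [  9   9  14  14 154]
[[513.57006134 -44.83585591  91.        ]]
top lamp 266.1666666666667 242.16666666666666 [[515.56194409  33.02523818  83.        ]]
side lamp 254.5 212.0 [[514.05682202  36.03487057  83.        ]]
```

The axis estimates agree within about 1.5 mm: (510.6,-52.2) from the ticks and (509.2,-51.6) from the outline, with yaw at about -2.9°. The side camera differs from the top camera by about (-1.5,+3) mm. Next are the pointer angle and the IK for the sweep.

Run:
```python
from h import *
up=lambda p,f,o:(np.array(p)+0.5)/f-0.5+np.array(o)
ax=np.array([510.3,-52.0])
t=ray("top",[up((258,145),9,(270,218))],92.)[0,:2]; print("tip",t-ax,np.degrees(np.arctan2(*(t-ax)[::-1])))
l=ray("top",[up((264,160),9,(270,218)),up((275,232),9,(270,218))],117.)[:,:2]; d=l[0]-l[1]; print("line",l-ax,np.degrees(np.arctan2(d[1],d[0])))
g=cv2.cvtColor(cv2.imread("pics/top0.png"),cv2.COLOR_BGR2GRAY)
print(g[230:256,292:308])
def Rt(psi): # tool down, y axis(along bar) direction psi in world deg; z=-Z ; x = y x z
    p=np.radians(psi); y=np.array([np.cos(p),np.sin(p),0]); z=np.array([0,0,-1.]); x=np.cross(y,z); return np.c_[x,y,z]
for h in(0,180):
  for psi in(6,0,-43,-60,-120,-147,-155):
    q=kin.solve_ik([510,-51.5,105],Rt(psi+h)); print(h,psi,None if q is None else np.round(q,1))
```

```text
tip [25.69339993  3.43222915] 7.608758589267847
line [[20.1673881   2.90951794]
 [ 0.33647352  0.13949506]] 7.951742827083871
[[247 246 245 247 247 246 246 244 235 245 246 247 247 247 247 247]
 [245 240 244 245 247 246 243 244 246 247 247 246 245 245 242 247]
 [244 240 246 246 247 245 233 242 247 247 247 247 246 246 245 246]
 [244 246 247 247 246 234 199 222 242 247 247 247 247 247 247 246]
 [246 247 247 247 246 231 140 186 230 247 247 247 247 247 247 247]
 [247 247 247 247 245 194 153 199 175 222 232 245 247 247 247 247]
 [247 247 246 229 187  78 143 184  91  81 124 195 227 242 247 247]
 [247 246 214 107  50  43 105 157 138  54  52  71 104 183 242 247]
 [245 200 106  59  49  45  91 152 158  55  51  60  58  90 183 242]
 [225  72  56  56  46  44  74 162 191  55  54  58  59  58  89 218]
 [148  58  59  56  42  42  60 167 210  57  55  58  60  60  55 164]
 [ 63  59  58  57  45  44  54 168 210  58  57  57  60  59  58  90]
 [ 56  60  59  57  46  38  53 146 182  59  56  54  60  59  60  55]
 [ 57  59  58  52  46  39  45 108 140  89  55  53  61  59  60  56]
 [ 55  59  56  48  49  42  46  75  9
[... 687 characters left out ...]
 247 247 247]
 [247 246 239 220 220 220 220 221 221 234 246 247 247 247 247 247]]
0 6 [ -19.    27.2   92.6   -0.    60.2 -115. ]
0 0 [ -19.    27.2   92.6   -0.    60.2 -109. ]
0 -43 [-19.   27.2  92.6  -0.   60.2 -66. ]
0 -60 [-19.   27.2  92.6  -0.   60.2 -49. ]
0 -120 [-19.   27.2  92.6  -0.   60.2  11. ]
0 -147 [-19.   27.2  92.6  -0.   60.2  38. ]
0 -155 [-19.   27.2  92.6  -0.   60.2  46. ]
180 6 [-19.   27.2  92.6  -0.   60.2  65. ]
180 0 [-19.   27.2  92.6  -0.   60.2  71. ]
180 -43 [-19.   27.2  92.6  -0.   60.2 114. ]
180 -60 [-19.   27.2  92.6  -0.   60.2 131. ]
180 -120 None
180 -147 [ -19.    27.2   92.6   -0.    60.2 -142. ]
180 -155 [ -19.    27.2   92.6   -0.    60.2 -134. ]
```

```bash
cat >> h.py <<'E'
def Rt(psi):
    p=np.radians(psi); y=np.array([np.cos(p),np.sin(p),0]); z=np.array([0,0,-1.]); return np.c_[np.cross(y,z),y,z]
def st():
    s=robot.state(); q=s['joints']; r=np.array(s['tcp_rot'])
    return dict(t=round(float(s['time_s']),2),p=np.round(s['eef_pos'],2).tolist(),psi=round(float(np.degrees(np.arctan2(r[1,1],r[0,1]))),2),F=np.round(s['contact_force'],2).tolist(),M=np.round(s['ft_torque'],3).tolist(),t6=round(float(s['joint_torque'][5]),3),op=round(float(s['opening']),2))
E
python3 - <<'E'
from h import *
robot.move_to([510,-51.3,160],Rt(7.5)); print(st())
for n in("side","top"):
    p,d=cams.snapshot(n); cv2.imwrite(f"pics/{n}1.png",p[:,:,::-1])
s=cv2.imread("pics/side1.png")
cv2.imwrite("pics/side1z.png",cv2.resize(s[140:250,220:320],None,fx=5.4,fy=5.4,interpolation=cv2.INTER_CUBIC))
S=robot.state();e=np.array(S['eef_pos']);R=np.array(S['tcp_rot'])
for dx in(-44,44):
    for dy in(-9,9):
        pt=e+R@[dx,dy,11]; uv=proj("side",[pt])[0]; print(dx,dy,uv,(uv-[220,140]+0.5)*5.4-0.5)
E
```

```text
{'t': 2.33, 'p': [510.06, -50.72, 160.11], 'psi': 7.54, 'F': [0.01, 1.27, 0.04], 'M': [0.05, 0.031, 0.002], 't6': -0.005, 'op': 88.09}
-44 -9 [280.41424247 212.01374965] [328.43690933 391.07424808]
-44 9 [284.77983564 209.70302284] [352.01111246 378.59632336]
44 -9 [258.29629861 200.82982876] [209.00001251 330.68107532]
44 9 [262.68101973 198.71827864] [232.67750655 319.27870468]
```

View pics/side1z.png

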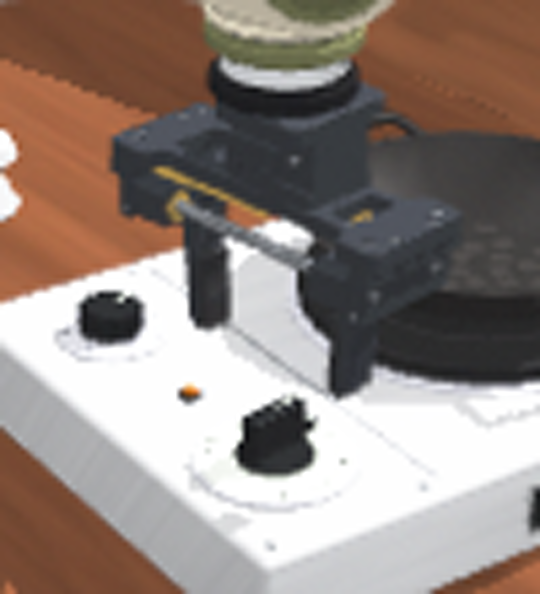

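View pics/top1.png

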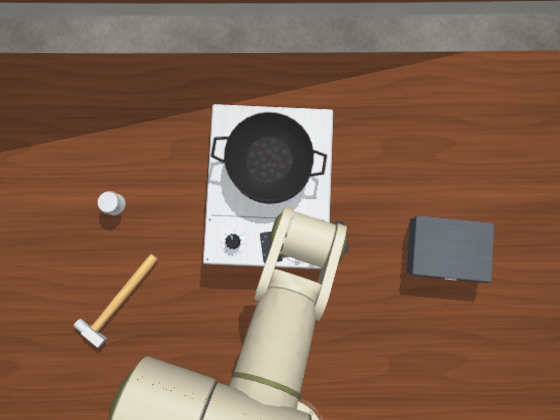

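The side view shows the finger tips at zoomed (205–230,323) and (330–350,392). That is within about 4 zoomed px of the projection from the TCP, so the side camera is good to about 1–2 mm. The knob stands below the jaws with its bar between them. Now I'll descend and grip gently.

Run:
```python
from h import *
robot.dwell(0.2); print(st())
print(robot.line_to([509.8,-51,106],Rt(7.5),feed=60,stop_force=8)); robot.dwell(0.2); print(st())
p,d=cams.snapshot("side"); cv2.imwrite("pics/side2.png",p[:,:,::-1])
cv2.imwrite("pics/side2z.png",cv2.resize(p[150:250,220:320,::-1],None,fx=5.8,fy=5.8,interpolation=cv2.INTER_CUBIC))
```

```text
{'t': 2.62, 'p': [510.05, -51.02, 160.04], 'psi': 7.53, 'F': [0.42, 0.21, -0.06], 'M': [0.031, -0.01, -0.005], 't6': 0.002, 'op': 88.07}
False
{'t': 3.88, 'p': [509.9, -51.02, 106.29], 'psi': 7.5, 'F': [0.3, -0.36, -0.38], 'M': [0.055, 0.02, -0.039], 't6': -0.0, 'op': 88.13}
```

View pics/side2z.png

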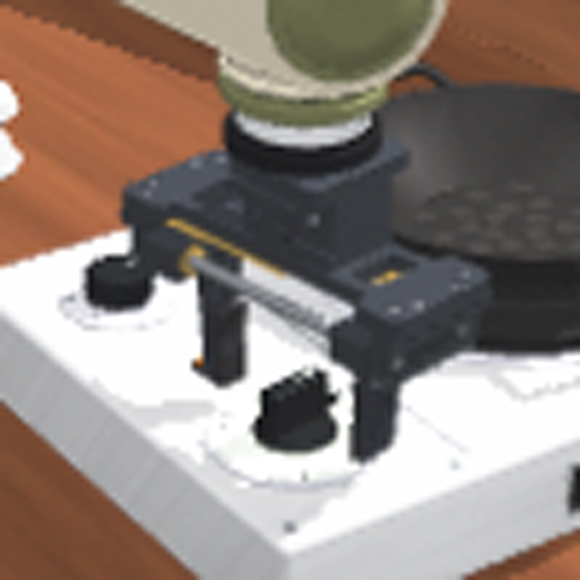

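The open jaws straddle the knob: the tips are at zoomed (225,378) and (370,455) and the bar is centred near (296,405), clear of the skirt. I'll start with a soft grip and read the side force.

Run:
```python
from h import *
robot.grab(squeeze=6); print(st()); robot.dwell(0.2); print(st())
p,d=cams.snapshot("side"); cv2.imwrite("pics/side3.png",p[:,:,::-1])
cv2.imwrite("pics/side3z.png",cv2.resize(p[150:250,220:320,::-1],None,fx=5.8,fy=5.8,interpolation=cv2.INTER_CUBIC))
```

```text
{'t': 5.08, 'p': [509.56, -49.61, 105.98], 'psi': 7.49, 'F': [0.63, 8.9, 1.36], 'M': [1.315, -0.079, -0.095], 't6': -0.086, 'op': 12.81}
{'t': 5.28, 'p': [509.56, -49.62, 105.97], 'psi': 7.49, 'F': [1.08, 7.98, 1.82], 'M': [1.3, -0.046, -0.102], 't6': -0.086, 'op': 13.16}
```

View pics/side3z.png

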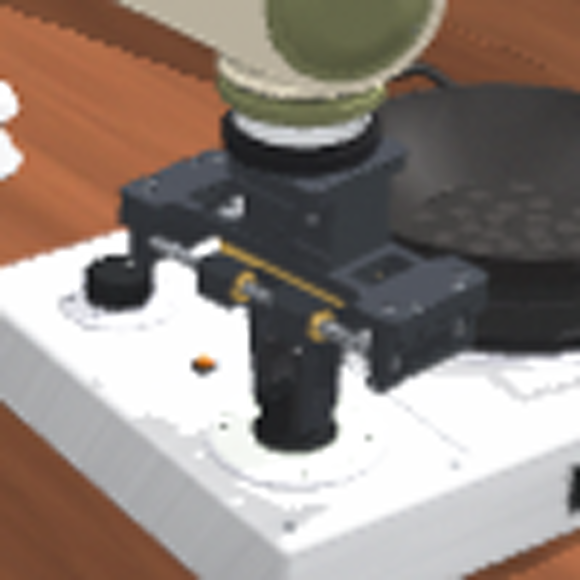

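The pads now close on the bar (opening 13 mm). The jaws were pulled about +1.4 mm in y with an 8 N side force, so the axis is nearer y = -49.6. I'll recentre, grip firmer, and make the first small winding turns.

Run:
```python
from h import *
robot.line_to([509.8,-49.6,106],Rt(7.5),feed=30); print(st())
robot.grab(squeeze=35); print(st())
c=[509.8,-49.6,106]
for psi in(4.5,1.5,-3):
    robot.move_to(c,Rt(psi)); print(psi,st())
robot.dwell(0.1);print(st())
```

```text
{'t': 5.58, 'p': [509.6, -49.46, 105.97], 'psi': 7.5, 'F': [-1.0, 0.63, 1.11], 'M': [0.213, 0.197, -0.131], 't6': -0.081, 'op': 13.04}
{'t': 5.8, 'p': [509.62, -49.48, 106.0], 'psi': 7.5, 'F': [-3.08, 1.42, 1.15], 'M': [0.371, 0.381, -0.039], 't6': -0.058, 'op': 12.64}
4.5 {'t': 6.05, 'p': [509.6, -49.39, 105.99], 'psi': 4.58, 'F': [-2.72, 3.29, 2.3], 'M': [0.505, 0.437, 0.003], 't6': 0.161, 'op': 12.52}
1.5 {'t': 6.3, 'p': [509.62, -49.33, 105.97], 'psi': 1.62, 'F': [-2.73, 5.07, 3.44], 'M': [0.729, 0.443, 0.037], 't6': 0.169, 'op': 12.84}
-3 {'t': 6.55, 'p': [509.61, -49.18, 105.98], 'psi': -2.92, 'F': [-2.48, 5.37, 2.51], 'M': [0.869, 0.471, -0.07], 't6': 0.107, 'op': 12.72}
{'t': 6.65, 'p': [509.62, -49.19, 105.97], 'psi': -2.91, 'F': [-3.14, 4.49, 2.68], 'M': [0.888, 0.444, -0.045], 't6': -0.062, 'op': 12.73}
```

Run:
```python
from h import *
c=[509.8,-49.4,106]
for psi in(-8,-13,-18,-23,-28,-33):
    robot.move_to(c,Rt(psi)); print(psi,st())
robot.dwell(0.1);print(st())
p,d=cams.snapshot("side"); cv2.imwrite("pics/side4.png",p[:,:,::-1])
cv2.imwrite("pics/side4z.png",cv2.resize(p[180:250,230:310,::-1],None,fx=7.5,fy=7.5,interpolation=cv2.INTER_CUBIC))
```

```text
-8 {'t': 6.9, 'p': [509.63, -49.04, 105.97], 'psi': -7.93, 'F': [-2.79, 5.38, 3.15], 'M': [0.814, 0.475, -0.109], 't6': 0.097, 'op': 12.61}
-13 {'t': 7.15, 'p': [509.66, -48.9, 105.97], 'psi': -12.93, 'F': [-3.27, 5.76, 2.93], 'M': [0.932, 0.447, -0.117], 't6': 0.097, 'op': 12.72}
-18 {'t': 7.4, 'p': [509.71, -48.75, 105.98], 'psi': -17.93, 'F': [-2.03, 6.82, 2.0], 'M': [1.06, 0.299, -0.062], 't6': 0.1, 'op': 12.68}
-23 {'t': 7.65, 'p': [509.78, -48.63, 105.98], 'psi': -22.93, 'F': [-0.39, 8.04, 3.6], 'M': [1.218, 0.259, -0.047], 't6': 0.103, 'op': 12.89}
-28 {'t': 7.9, 'p': [509.82, -48.51, 105.99], 'psi': -27.93, 'F': [-1.73, 8.36, 2.86], 'M': [1.345, 0.229, -0.066], 't6': 0.106, 'op': 12.43}
-33 {'t': 8.15, 'p': [509.9, -48.39, 106.0], 'psi': -32.93, 'F': [-1.07, 8.93, 2.25], 'M': [1.476, 0.162, -0.09], 't6': 0.109, 'op': 12.54}
{'t': 8.25, 'p': [509.91, -48.37, 105.98], 'psi': -32.91, 'F': [-0.75, 9.31, 2.97], 'M': [1.527, 0.099, -0.043], 't6': -0.079, 'op': 12.51}
```

View pics/side4z.png

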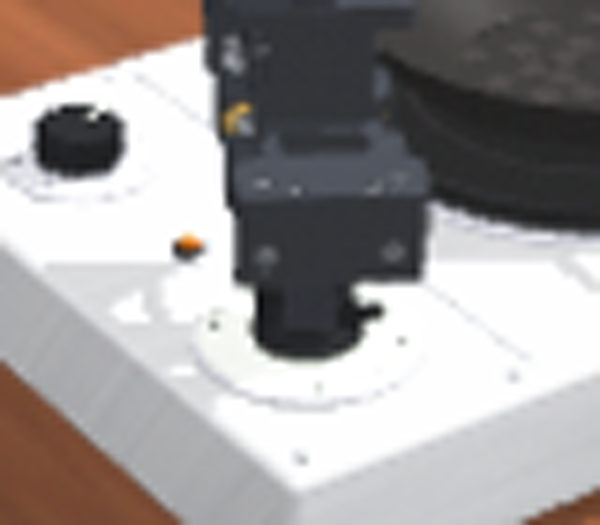

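Run:
```python
from h import *
u=np.array([(378+.5)/7.5-.5+230,(312+.5)/7.5-.5+180]); w=ray("side",[u],92.)[0]; print(w)
for A in([511.3,-49.3],[509.8,-49.4]):
    d=w[:2]-A; print(d,np.hypot(*d),np.degrees(np.arctan2(d[1],d[0])))
for psi in(7.5,-10,-20,-33,-40): print(psi,(proj("side",[[511.3+31*np.cos(np.radians(psi)),-49.3+31*np.sin(np.radians(psi)),92]])[0]-[230,180]+.5)*7.5-.5)
t0=robot.state()['time_s']
for i in range(8):
    s=robot.state(); print(round(s['time_s'],3),np.round(s['ft_torque'],3),np.round(s['contact_force'],2),np.round(s['joint_torque'][5],3),np.round(s['qd'][5],3)); robot.dwell(0.02)
```

```text
[534.21554877 -62.802683    92.        ]
[ 22.91554877 -13.502683  ] 26.597834940770625 -30.508154135956374
[ 24.41554877 -13.402683  ] 27.852305707722927 -28.764165475923985
7.5 [365.19369938 286.76588734]
-10 [379.85671642 297.0203867 ]
-20 [385.52292942 303.78307036]
-33 [389.54657448 313.16822737]
-40 [390.06235419 318.35113854]
8.3 [ 1.42   0.109 -0.111] [-0.16  8.87  2.01] -0.084 -0.048
8.317 [ 1.481  0.122 -0.054] [-0.38  8.99  3.14] -0.085 -0.038
8.333 [ 1.508  0.158 -0.095] [-0.4   8.6   2.51] -0.085 -0.048
8.35 [ 1.487  0.104 -0.107] [-0.34  8.95  2.37] -0.085 -0.112
8.367 [ 1.521  0.133 -0.066] [-0.16  9.54  1.97] -0.085 0.002
8.383 [ 1.479  0.131 -0.063] [-0.02  8.84  2.07] -0.085 -0.062
8.4 [ 1.489  0.135 -0.084] [-0.42  9.68  2.55] -0.085 -0.036
8.417 [ 1.45   0.165 -0.105] [-1.83  9.47  3.06] -0.085 -0.055
```

The nose is visible at zoomed (378,312), which gives about -30° in world, so the knob follows the jaws. At rest, M_z and J6 torque agree at a steady -0.085. I'll continue in bigger steps to just before the top mark, recentring on the jaw-normal deflection.

```bash
cat >> h.py <<'E'
import json
def go(c,psi,settle=0.0,gain=0.7):
    """turn to psi about c, then recentre c along the jaw direction by the deflection seen"""
    robot.move_to([c[0],c[1],106.],Rt(psi)); a=st()
    if settle: robot.dwell(settle)
    b=st(); n=np.array([-np.sin(np.radians(psi)),np.cos(np.radians(psi))])
    e=n@(np.array(b['p'][:2])-c)
    return c+gain*e*n,a,b,e
E
python3 - <<'E'
from h import *
c=np.array([510.8,-49.2])
for psi in(-38,-45,-52,-60,-68,-76,-84,-92):
    c,a,b,e=go(c,psi); print(psi,b['t'],np.round(c,2),b['p'],b['psi'],b['F'],'Mz',b['M'][2],'t6',b['t6'],'e',round(e,2))
json.dump(c.tolist(),open("c.json","w"))
robot.dwell(0.1); print(st())
E
```

```text
-38 8.68 [510.93 -49.03] [510.05, -48.23, 105.95] -37.92 [-3.52, 6.81, 5.23] Mz -0.125 t6 0.109 e 0.3
-45 8.93 [511.01 -48.96] [510.2, -48.08, 105.94] -44.94 [-4.17, 7.93, 5.52] Mz -0.103 t6 0.173 e 0.16
-52 9.18 [511.08 -48.9 ] [510.38, -47.95, 105.97] -51.93 [-3.87, 7.94, 4.52] Mz -0.067 t6 0.175 e 0.12
-60 9.44 [511.14 -48.86] [510.57, -47.81, 105.97] -59.94 [-3.99, 9.18, 3.78] Mz -0.093 t6 0.19 e 0.11
-68 9.7 [511.21 -48.84] [510.78, -47.7, 105.95] -67.94 [-2.84, 9.53, 4.4] Mz -0.144 t6 0.192 e 0.1
-76 9.96 [511.28 -48.82] [511.02, -47.67, 105.97] -75.94 [-1.65, 10.27, 3.79] Mz -0.078 t6 0.194 e 0.1
-84 10.22 [511.34 -48.81] [511.24, -47.61, 105.98] -83.94 [-1.23, 11.43, 3.44] Mz -0.071 t6 0.197 e 0.09
-92 10.47 [511.41 -48.82] [511.48, -47.63, 106.0] -91.95 [-0.04, 10.0, 2.5] Mz -0.094 t6 0.199 e 0.1
{'t': 10.57, 'p': [511.45, -47.61, 105.96], 'psi': -91.91, 'F': [-0.36, 10.3, 2.23], 'M': [1.551, 0.111, -0.06], 't6': -0.068, 'op': 12.85}
```

Run:
```python
from h import *
D=np.array([[4.58,509.6,-49.39],[1.62,509.62,-49.33],[-2.91,509.62,-49.19],[-7.93,509.63,-49.04],[-12.93,509.66,-48.9],[-17.93,509.71,-48.75],[-22.93,509.78,-48.63],[-27.93,509.82,-48.51],[-32.91,509.91,-48.37],[-37.92,510.05,-48.23],[-44.94,510.2,-48.08],[-51.93,510.38,-47.95],[-59.94,510.57,-47.81],[-67.94,510.78,-47.7],[-75.94,511.02,-47.67],[-83.94,511.24,-47.61],[-91.91,511.45,-47.61]])
a=np.radians(D[:,0]); n=len(D)
M=np.zeros((2*n,4)); M[:n,0]=1;M[n:,1]=1;M[:n,2]=np.cos(a);M[n:,2]=np.sin(a);M[:n,3]=-np.sin(a);M[n:,3]=np.cos(a)
y=np.r_[D[:,1],D[:,2]]; x,r,_,_=np.linalg.lstsq(M,y,rcond=None); print("A",x[:2],"s,w",x[2:],"rms",np.sqrt(((M@x-y)**2).mean()))
x3,_,_,_=np.linalg.lstsq(M[:,:3],y,rcond=None); print("w=0: A",x3[:2],"s",x3[2],"rms",np.sqrt(((M[:,:3]@x3-y)**2).mean()))
```

```text
A [511.35043083 -49.36203437] s,w [-1.73898075  0.07976403] rms 0.01804822341165756
w=0: A [511.39208604 -49.30638412] s -1.7389807520976532 rms 0.03302779536466212
```

The contact point sticks on the bar and traces a clean circle. The fit gives the axis at A = (511.35,-49.36) with an rms of 0.02 mm and the grip offset -1.74 mm along the bar. From here I'll command that circle to unload the side force, and take a torque baseline in small uniform steps ahead of the top mark.

```bash
cat >> h.py <<'E'
A=np.array([511.35,-49.36]); S_,W_=-1.739,0.08
def cc(psi):
    p=np.radians(psi); return A+S_*np.array([np.cos(p),np.sin(p)])+W_*np.array([-np.sin(p),np.cos(p)])
def turn(psi,settle=0.05):
    c=cc(psi); robot.move_to([c[0],c[1],106.],Rt(psi)); a=robot.state()
    robot.dwell(settle); b=robot.state()
    ra=np.array(b['tcp_rot']); 
    return dict(psi=psi,act=np.degrees(np.arctan2(ra[1,1],ra[0,1])),t=b['time_s'],t6m=a['joint_torque'][5],t6r=b['joint_torque'][5],Mm=a['ft_torque'][2],Mr=b['ft_torque'][2],F=b['contact_force'],op=b['opening'],q6=b['joints'][5])
def show(r): print({k:np.round(v,3).tolist() for k,v in r.items()})
E
python3 - <<'E'
from h import *
for psi in(-92,-99,-106,-113): show(turn(psi))
for psi in np.arange(-114,-119.1,-1): show(turn(psi))
for psi in np.arange(-119.5,-121.6,-.5): show(turn(psi))
E
```

```text
{'psi': -92, 'act': -91.966, 't': 10.875, 't6m': -0.059, 't6r': -0.056, 'Mm': -0.05, 'Mr': -0.071, 'F': [-2.084, 4.5, 2.331], 'op': 12.656, 'q6': -16.586}
{'psi': -99, 'act': -98.952, 't': 11.175, 't6m': 0.235, 't6r': -0.002, 'Mm': -0.089, 'Mr': -0.095, 'F': [-1.677, 4.588, 2.117], 'op': 12.743, 'q6': -9.597}
{'psi': -106, 'act': -105.95, 't': 11.475, 't6m': 0.187, 't6r': -0.02, 'Mm': -0.083, 'Mr': -0.008, 'F': [-2.16, 4.989, 2.576], 'op': 12.826, 'q6': -2.599}
{'psi': -113, 'act': -112.953, 't': 11.775, 't6m': 0.188, 't6r': -0.018, 'Mm': -0.073, 'Mr': -0.051, 'F': [-1.305, 5.403, 1.487], 'op': 12.877, 'q6': 4.402}
{'psi': -114.0, 'act': -113.91, 't': 12.075, 't6m': 0.214, 't6r': 0.182, 'Mm': 0.159, 'Mr': 0.151, 'F': [-1.285, 4.839, 1.878], 'op': 12.911, 'q6': 5.368}
{'psi': -115.0, 'act': -114.912, 't': 12.375, 't6m': 0.219, 't6r': 0.187, 'Mm': 0.166, 'Mr': 0.16, 'F': [-1.859, 4.874, 2.65], 'op': 12.721, 'q6': 6.37}
{'psi': -116.0, 'act': -115.909, 't': 12.675, 't6m': 0.219, 't6r': 0.188, 'Mm': 0.154, 'Mr': 0.162, 'F': [-1.085, 5.093, 1.953], 'op': 12.633, 'q6': 7.367}
{'psi': -117.
[... 531 characters left out ...]
: 0.179, 'Mr': 0.245, 'F': [-1.656, 4.295, 2.0], 'op': 12.955, 'q6': 10.862}
{'psi': -120.0, 'act': -119.904, 't': 14.175, 't6m': 0.232, 't6r': 0.217, 'Mm': 0.222, 'Mr': 0.217, 'F': [-1.77, 5.168, 1.883], 'op': 12.763, 'q6': 11.36}
{'psi': -120.5, 'act': -120.407, 't': 14.475, 't6m': 0.232, 't6r': 0.217, 'Mm': 0.202, 'Mr': 0.174, 'F': [-1.377, 4.28, 1.799], 'op': 12.837, 'q6': 11.862}
{'psi': -121.0, 'act': -120.905, 't': 14.775, 't6m': 0.233, 't6r': 0.217, 'Mm': 0.172, 'Mr': 0.192, 'F': [-1.848, 4.71, 2.092], 'op': 13.106, 'q6': 12.361}
{'psi': -121.5, 'act': -121.406, 't': 15.075, 't6m': 0.233, 't6r': 0.217, 'Mm': 0.221, 'Mr': 0.253, 'F': [-1.866, 5.213, 2.519], 'op': 12.693, 'q6': 12.859}
```

The baseline is very clean in 0.5° steps, with J6 torque steady at 0.217 N m. I'll keep the 0.5° steps past the top mark (about -122.9 in world) and stop on a clear steep rise.

Run:
```python
from h import *
base=0.217; psi=-121.5; hit=False; log=[]
while psi>-149 and not hit:
    psi-=0.5; r=turn(psi,0.04); log.append(r)
    rise=max(r['t6r'],r['t6m']-0.016)-base
    if rise>0.02 or abs(psi%2)<.01: print(psi,round(r['act'],2),round(r['t'],2),'t6',np.round([r['t6m'],r['t6r']],3),'Mz',np.round([r['Mm'],r['Mr']],3),'F',np.round(r['F'],1),round(r['op'],2))
    if rise>0.075: hit=True
print("hit",hit,psi)
```

```text
-122.0 -121.91 15.37 t6 [0.233 0.219] Mz [0.232 0.279] F [-2.4  4.3  2.4] 12.81
-124.0 -123.9 16.53 t6 [0.233 0.219] Mz [0.261 0.199] F [-2.3  4.8  1.7] 12.82
-126.0 -125.9 17.7 t6 [0.234 0.22 ] Mz [0.181 0.232] F [-1.8  5.3  2. ] 12.66
-128.0 -127.9 18.87 t6 [0.235 0.22 ] Mz [0.238 0.223] F [-0.9  4.8  1.9] 12.44
-130.0 -129.9 20.03 t6 [0.235 0.221] Mz [0.216 0.214] F [-2.6  5.   2. ] 12.59
-132.0 -131.91 21.2 t6 [0.236 0.221] Mz [0.201 0.178] F [-1.3  5.2  1.4] 12.74
-134.0 -133.91 22.37 t6 [0.236 0.222] Mz [0.196 0.198] F [-1.6  4.1  1.9] 12.52
-135.5 -135.4 23.24 t6 [0.259 0.244] Mz [0.26  0.205] F [-1.1  4.7  2.1] 12.73
-136.0 -135.9 23.53 t6 [0.308 0.294] Mz [0.267 0.292] F [-1.7  4.9  1.7] 12.71
hit True -136.0
```

The torque rose steeply in two steps, 0.222 → 0.244 → 0.294, at about -135.5°. That is about 12.5° past the top mark, and the rise is 0.07 N m against the 0.24 damage limit, so the stop is felt and I won't press further. Now I'll turn back towards the 20 mark at about -42.9 in world, with small steps at the end.

Run:
```python
from h import *
for psi in(-135,-133,-126,-119,-112,-105,-98,-91,-84,-77,-70,-63,-56,-51,-48): 
    r=turn(psi,0.02); 
    if psi in(-135,-133,-126,-91,-56,-48): show(r)
for psi in(-47,-46,-45,-44,-43.5,-42.95): show(turn(psi,0.05))
p,d=cams.snapshot("side"); cv2.imwrite("pics/side5.png",p[:,:,::-1])
cv2.imwrite("pics/side5z.png",cv2.resize(p[180:250,230:310,::-1],None,fx=7.5,fy=7.5,interpolation=cv2.INTER_CUBIC))
```

```text
{'psi': -135, 'act': -134.928, 't': 23.8, 't6m': -0.023, 't6r': -0.006, 'Mm': 0.051, 'Mr': 0.052, 'F': [-1.508, 4.729, 1.051], 'op': 12.585, 'q6': 26.356}
{'psi': -133, 'act': -132.926, 't': 24.067, 't6m': -0.024, 't6r': 0.007, 'Mm': -0.005, 'Mr': 0.045, 'F': [-0.884, 4.045, 3.045], 'op': 12.568, 'q6': 24.356}
{'psi': -126, 'act': -125.879, 't': 24.333, 't6m': -0.019, 't6r': 0.083, 'Mm': 0.166, 'Mr': 0.247, 'F': [-2.175, 5.684, 2.333], 'op': 12.765, 'q6': 17.33}
{'psi': -91, 'act': -90.88, 't': 25.667, 't6m': -0.03, 't6r': 0.073, 'Mm': 0.212, 'Mr': 0.259, 'F': [-1.941, 4.772, 2.365], 'op': 12.489, 'q6': -17.663}
{'psi': -56, 'act': -56.161, 't': 27.0, 't6m': -0.052, 't6r': 0.055, 'Mm': 0.231, 'Mr': 0.254, 'F': [-2.354, 4.446, 1.904], 'op': 12.882, 'q6': -52.447}
{'psi': -48, 'act': -48.207, 't': 27.533, 't6m': -0.02, 't6r': 0.028, 'Mm': 0.082, 'Mr': 0.121, 'F': [-2.0, 4.79, 2.244], 'op': 12.659, 'q6': -60.426}
{'psi': -47, 'act': -47.227, 't': 27.833, 't6m': -0.068, 't6r': -0.036, 'Mm': -0.008, 'Mr': -0.053, 'F': [-1.331, 5.491, 2.678], 'op': 12.755, 'q6': -61.412}
{'psi': -46, 'act': -46.231, 't': 28.133, 't6m': -0.07, 't6r': -0.038, 'Mm': -0.024, 'Mr': -0.026, 'F': [-1.936, 5.258, 1.133], 'op': 13.027, 'q6': -62.414}
{'psi': -45, 'act': -45.231, 't': 28.433, 't6m': -0.07, 't6r': -0.039, 'Mm': -0.036, 'Mr': 0.009, 'F': [-1.781, 5.583, 1.748], 'op': 12.243, 'q6': -63.416}
{'psi': -44, 'act': -44.23, 't': 28.733, 't6m': -0.07, 't6r': -0.039, 'Mm': -0.019, 'Mr': -0.029, 'F': [-1.484, 4.576, 1.823], 'op': 12.881, 'q6': -64.419}
{'psi': -43.5, 'act': -43.734, 't': 29.033, 't6m': -0.082, 't6r': -0.066, 'Mm': -0.101, 'Mr': -0.023, 'F': [-1.134, 4.82, 1.609], 'op': 12.687, 'q6': -64.92}
{'psi': -42.95, 'act': -43.185, 't': 29.333, 't6m': -0.081, 't6r': -0.064, 'Mm': -0.054, 'Mr': -0.06, 'F': [-2.238, 5.084, 1.813], 'op': 12.547, 'q6': -65.47}
```

View pics/side5z.png

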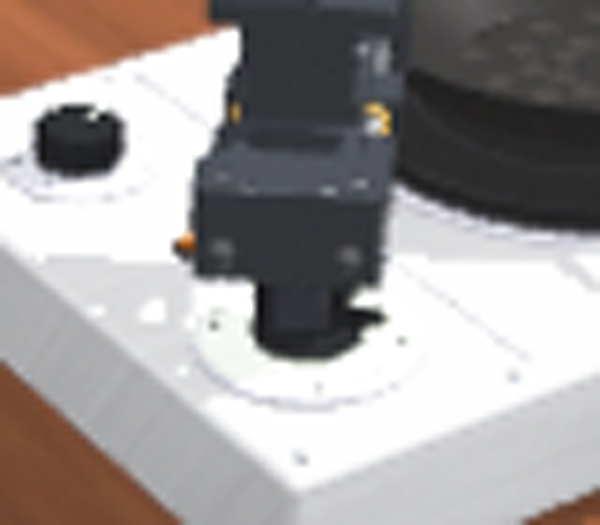

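The nose is now at zoomed (375,318), near the 20 mark, with the tool at -43.2. I'll make one last 0.3° step, let go, lift clear and check from above.

Run:
```python
from h import *
show(turn(-42.65,0.1))
robot.ungrasp(); print(st())
S=robot.state(); e=S['eef_pos']
robot.line_to([e[0],e[1],190],None,feed=120); print(st())
robot.move_to([300,350,260],Rt(-30)); print(st())
for n in("top","side"):
    p,d=cams.snapshot(n); cv2.imwrite(f"pics/{n}6.png",p[:,:,::-1])
t=cv2.imread("pics/top6.png"); s=cv2.imread("pics/side6.png")
cv2.imwrite("pics/top6z.png",cv2.resize(t[218:272,270:330],None,fx=9,fy=9,interpolation=cv2.INTER_CUBIC))
cv2.imwrite("pics/side6z.png",cv2.resize(s[200:242,250:295],None,fx=10,fy=10,interpolation=cv2.INTER_CUBIC))
print(robot.state()['time_s'])
```

```text
{'psi': -42.65, 'act': -42.883, 't': 29.733, 't6m': -0.087, 't6r': -0.076, 'Mm': -0.064, 'Mr': -0.037, 'F': [-1.932, 3.438, 2.727], 'op': 12.395, 'q6': -65.771}
{'t': 30.91, 'p': [510.12, -48.13, 106.0], 'psi': -42.65, 'F': [0.18, 0.42, -0.3], 'M': [-0.008, 0.036, -0.019], 't6': 0.0, 'op': 88.11}
{'t': 31.76, 'p': [509.79, -48.03, 189.35], 'psi': -42.65, 'F': [-0.56, 0.31, 0.05], 'M': [0.019, -0.03, 0.037], 't6': 0.0, 'op': 87.98}
{'t': 33.42, 'p': [300.58, 349.6, 259.77], 'psi': -30.06, 'F': [0.88, 0.65, -0.72], 'M': [-0.032, -0.007, 0.021], 't6': 0.005, 'op': 88.18}
33.525
```

View pics/top6z.png

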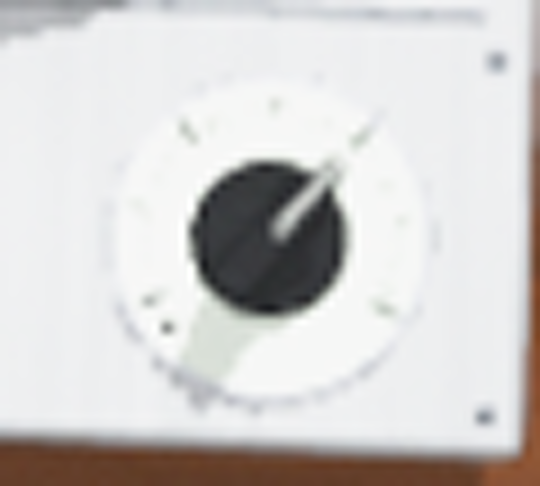

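View pics/top6.png

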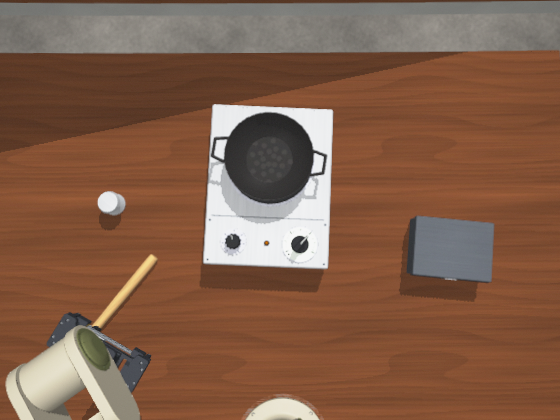

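The zoomed top view shows the white line running from (278,238) to the nose at about (335,165), aimed at the 20 tick at (362,135). The regulator, pan, tin and dolly look unmoved. I'll check the angle numerically and difference the images.

Run:
```python
from h import *
def line(fn,z=117.):
    im=cv2.imread(fn); f=12; x0,y0=288,228
    g=cv2.resize(cv2.cvtColor(im,cv2.COLOR_BGR2GRAY)[y0:y0+28,x0:x0+28],None,fx=f,fy=f,interpolation=cv2.INTER_CUBIC).astype(float)
    cx,cy=(299.4-x0+.5)*f-.5,(244.2-y0+.5)*f-.5
    v,u=np.mgrid[:g.shape[0],:g.shape[1]]; m=((u-cx)**2+(v-cy)**2<(8*f)**2)&(g>105)
    n,l,stt,ce=cv2.connectedComponentsWithStats(m.astype(np.uint8)); i=1+np.argmax(stt[1:,4]); vv,uu=np.nonzero(l==i)
    W=ray("top",np.c_[(uu+.5)/f-.5+x0,(vv+.5)/f-.5+y0],z)[:,:2]; w=g[vv,uu]-90
    mu=np.average(W,axis=0,weights=w); ev,V=np.linalg.eigh(np.cov((W-mu).T,aweights=w)); d=V[:,1]; d*=np.sign(d[0]); 
    return np.degrees(np.arctan2(d[1],d[0])),mu,np.sqrt(ev)
print("before",line("pics/top0.png")); print("after",line("pics/top6.png"))
up=lambda p:(np.array(p)+.5)/9-.5+np.array([270,218])
ax=np.array([510.58,-52.17]); k=ray("top",[up((362,135))],84.)[0,:2]-ax; t=ray("top",[up((335,166))],92.)[0,:2]-ax
print("tick20 dir",np.degrees(np.arctan2(k[1],k[0])),"nose dir",np.degrees(np.arctan2(t[1],t[0])),np.hypot(*t))
a=cv2.imread("pics/top0.png").astype(int);b=cv2.imread("pics/top6.png").astype(int); m=(abs(a-b).max(2)>40).astype(np.uint8)
n,l,s_,c_=cv2.connectedComponentsWithStats(m); print([(s_[i].tolist()) for i in range(1,n) if s_[i,4]>3])
```

```text
before (np.float64(5.412039073606523), array([519.47119909, -50.54649575]), array([1.29442504, 4.63376913]))
after (np.float64(-41.921682296605105), array([516.90995893, -57.90884199]), array([1.28261768, 4.75882648]))
tick20 dir -42.77264415602087 nose dir -43.01722248949729 26.402676086643137
[[298, 233, 10, 11, 40], [295, 261, 4, 1, 4], [0, 312, 151, 108, 9635], [79, 336, 1, 5, 5], [282, 414, 16, 6, 67]]
```

View pics/side6z.png

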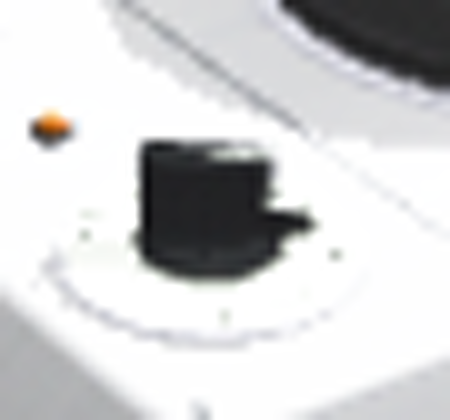

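The nose is at -43.0° against the 20 tick at -42.8°, and the only other changes in the image are the arm and its shadow. Handing in.

Run:
```python
from h import *
print(st()); print(order.hand_in())
```

```text
{'t': 33.52, 'p': [300.64, 349.55, 259.77], 'psi': -30.08, 'F': [0.25, 0.18, -0.25], 'M': [-0.0, 0.006, 0.008], 't6': -0.003, 'op': 88.14}
the job is handed in; nothing more can be done
None
```

The timer was wound clockwise past the top mark to its stop, turned straight back down to the 20 minute mark and released. The job was handed in at 33.5 s with the arm clear of everything.

- **Stop:** I wound in 0.5° steps with the J6 torque steady at 0.217–0.222 N m. It then rose to 0.244 and 0.294 N m over the last two steps. That is about 12–13° past the top mark and about 0.07 N m above winding, against a damage limit of 0.24, so I pressed no further.
- **Setting:** From above after release, the pointer nose measured -43.0° and the 20 tick -42.8°. A coarser fit of the knob's white line gave -41.9°, so the readings disagree by about 1° (about 0.1 min).
- **Other things:** Comparing the top pictures before and after, only the timer knob and its shadow and the arm and its shadow changed. The regulator, pan, tin and dolly are where they were. The arm hid the hammer's head in the last picture, so I could not confirm it there; its visible handle had not moved and the arm stayed well above it.
- **Position disagreement:** The top camera put the timer axis about 3 mm off, mostly in y, from the axis found by feel. I corrected this from the grip, and side forces stayed at or below about 11 N.

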